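Load the amber vial into the sprung vial feeder

TASK

Load the vial of amber sample (amber body, black cap) into the vial feeder: stand it upright in the feeder's blue loading bay, on the steel tongue of the sprung follower, then draw the follower right back by its red knob so that the vial drops off the tongue onto the track floor, and let the follower close so that it holds the vial upright against the dark end stop. Keep clear of the transparent splash shield to the left of the feeder.

Things in the scene. Friction and masses are not known exactly. Their poses are not given: they have to be found in the camera images.
- amber_vial: The vial to load: round, amber body, black cap, 24 mm across (cap 22), 56 mm tall, 30 g, upright on the worktop; origin at the centre of its underside, z up. Two others, white with red cap and white with black cap, stand 60 mm or more away (centres), order varies. Away to the left a fixed clear splash shield, 320 mm tall, stands across x=0.60 m from y=-0.01 to 0.29 m (robot base frame).
- feeder: Fixed feeder, base 230x64 mm. Origin on the worktop; +x: feed direction, from red knob to end stop; z up. Loading bay, open above: from blue bridge (face x=2 mm) to dark end stop (x=40, 56 tall), between guides y=-18 and 18; centre x=21, y=0. Bridge and guides are 34 tall, top 8 flared outwards by 8. Track floor z=6; the closed follower's tongue covers it, top z=12: a vial put in stands on that.
- follower (a joint): Sprung follower's slide, m: 0 closed (tongue tip 6 mm short of the end stop), 0.060 fully drawn back towards the feeder's -x. Past 0.042 the tongue has left the bay under the bridge, which keeps the vial in, and the vial drops 6 mm to the floor. Spring 5 to 6.5 N, damped: 2.5 N more at 0.05 m/s; let go, it closes in 0.5 s. With the vial home it reads 0.018.
- knob (a point): Centre of the top of the follower's upright red knob, 22 mm across, 36 mm tall, its top 56 mm above the worktop; on the feeder's centre line, at x=-95 mm (closed) to -155 mm (drawn back) in the feeder's frame. Moves with the follower. Within 60 mm of it the feeder is nowhere higher than 20 mm.
Not all that is in view belongs to the job. Leave any purple look-alike of the amber_vial alone.

How it is judged (in metres and radians):
On the way, in this order (a step that is already met when the one before it is completed fails the run):
1. the amber vial stands in the loading bay on the tongue of the closed follower (x of amber_vial in the frame of feeder between -0.006 and 0.042 m and y of amber_vial in the frame of feeder between -0.02 and 0.02 m and z of amber_vial in the frame of feeder between 0.0095 and 0.02 m and angle between amber_vial's own z axis and vertical below 0.3 rad and value of joint follower below 0.008 m), for 0.2 s.
2. the follower is drawn back past 42 mm with the vial in the bay (x of amber_vial in the frame of feeder between -0.006 and 0.042 m and y of amber_vial in the frame of feeder between -0.02 and 0.02 m and value of joint follower above 0.042 m), for 0.1 s.
At the end, for the whole second after the job is handed in: The amber vial stands at rest on the track floor (its underside no higher than 9 mm above the worktop), upright within 10 degrees, against the end stop (its centre 20 to 36 mm along the feeder's x, within 18 mm of the centre line), with the follower closed up behind it (joint 0.010 to 0.026 m) (x of amber_vial in the frame of feeder between 0.02 and 0.036 m and y of amber_vial in the frame of feeder between -0.018 and 0.018 m and z of amber_vial in the frame of feeder below 0.009 m and angle between amber_vial's own z axis and vertical below 0.175 rad and value of joint follower between 0.01 and 0.026 m and linear speed of amber_vial below 0.02 m/s); the robot touches nothing.
It also fails if it takes over 51 s, if anything falls off the work surface, if the arm or the gripper's body presses on something with over 40 N, if the wrist force passes 120 N, or if a joint passes its speed limit or range.

ROBOT

A 7-joint arm with a two-finger parallel gripper is mounted at the origin on a cart in front of the work surface, level with it; the furniture and walls round the work are solid. World frame = base frame: x ahead of the robot, y to its left, z up, the work surface at z = 0. Lengths are in m, angles in degrees, forces in N, time in s.
With the tool pointing down it reaches from about 0.425 to 0.875 m from the base axis. Payload 4.7 kg.
Tool frame: the origin (TCP) lies on the mounting face of the last link; the fingertips stand 182 mm ahead of it and the grasp point (between the pads) lies 164 mm ahead of it; z points along the fingers, y is the line along which they close (so a half turn about z gives the same grasp; the last joint's range is limited). The gripper opens to 87 mm and grips with 3 to 60 N. Pads are 19 mm wide; open, the fingers measure 117 mm over their backs; the gripper's body (75 mm by 190 mm) begins 51 mm behind the grasp point.
Start: joints at [-73.218, 18.392, -4.016, 83.108, 1.295, 78.541, -3.26], TCP at [0.179, 0.625, 0.405] pointing down, gripper open.
Joint ranges: [-163.93, 163.93], [-17.29, 119.83], [-79.2, 71.16], [3.27, 140.29], [-89.18, 269.18], [5.43, 117.66], [-154.24, 154.24]. Speed limits (degrees/s): [147.25, 147.25, 180, 180, 180, 180, 180].

INTERFACE

Orientations are given as [roll, pitch, yaw] about the fixed x, y, z axes, in that order (R = Rz(yaw) Ry(pitch) Rx(roll)).
In Python, from cell import env gives the robot as it stands.
- The arm moves only by the tool servo_tool, never from a script. Its argument "plan" is a list of rows, each an object with "xyz": the shift along the tool's x, y, z in cm, a list of three; "twist": the turn, a rotation vector about the tool's x, y, z in degrees, a list of three; "jaw": the closure, from 0 (fully open) to 1 (shut). In form: [{"xyz": [x, y, z], "twist": [wx, wy, wz], "jaw": jaw}, ...]. A call has 1 to 10 rows; each row is the pose to reach, as a shift and turn from the pose commanded when the call began, along the tool's axes at that moment; what a row does not reach only later rows make up. A row lasts 1/12 s, in which the tool goes at most 41.7 mm and 7.16 degrees, less where a joint would pass 70% of its speed; a pose out of reach is approached as far as the arm can. A call with a gripper value outside its range is refused whole. The fingers move at their own pace and stop on an object; "newtons" is the grip in N (left out, the last holds). Time passes only in rows, so rows that repeat a pose let the fingers close. It gives the time, the measured TCP pose, the force, the opening and the grip force at its end, in the units of the state.
- env.get_obs(): the state, without advancing time (a new reading comes with each control period).
- env.read_camera(name): name is "scene" or "side" or "wrist"; returns a dict with "img" (384x512x3 uint8, red, green, blue), "camera_matrix" (3x3 intrinsics, pixels), "R" (3x3) and "t" (3): a world point X has camera coordinates R X + t. Camera axes: x right, y down, z forward; pixel columns grow to the right and rows downward; lengths in m; the calibration is good to about 2 mm. A picture is of the moment at which its call begins. There is no depth.
- env.sign_off(): hands the job in; it is judged then, once.
The state is a dict: "time_s": time; "qpos": joint angles; "joint_velocities": joint speeds; "effort": joint torques, N m; "tool_pos": TCP position; "tool_rot": TCP orientation; "force": force on the tool from outside, world axes, zero at the start; "wrist_torque": the same for the moment, N m; "grip_width": finger opening in m; "grasp_force": force on a finger pad.
Only numpy, scipy, OpenCV 4.12 (cv2) and the standard library are available. Lean on these libraries where they do the work, as an engineer would, in place of code of your own. Each camera call takes 0.05 s, during which the arm holds its last target. There are 200 camera calls.

## Working session

There is one attempt and no reset: what is moved stays moved. The work goes in short steps, Python scripts to look and compute and a tool call to move; the robot and the scene stay as the last step left them, time stands still between calls to the robot, and variables do not carry over. Pictures are saved under pics/ and viewed, at most 10 in all, crops included, and the job is handed in when it is done.

Besides the shell and the picture viewer there is one more tool, called after ">>>" as name(argument=value, ...), one argument or row to a line, values as JSON. servo_tool: Moves the arm, as the interface text tells. Its arguments: {"type":"object","properties":{"plan":{"type":"array","items":{"type":"object","properties":{"xyz":{"type":"array","items":{"type":"number"}},"twist":{"type":"array","items":{"type":"number"}},"jaw":{"type":"number"}}}},"newtons":{"type":"number"}},"required":["plan"]}

```bash
mkdir -p pics
cat > h.py <<'E'
import numpy as np, cv2
from cell import env
from scipy.spatial.transform import Rotation as Ro
def ray(c,px,z):
    K,R,t=np.array(c["camera_matrix"]),np.array(c["R"]),np.array(c["t"])
    d=R.T@np.linalg.solve(K,[px[0],px[1],1.]); o=-R.T@t
    return o+d*(z-o[2])/d[2]
def proj(c,X):
    p=np.array(c["camera_matrix"])@(np.array(c["R"])@np.array(X)+np.array(c["t"])); return p[:2]/p[2]
E
python3 - <<'E'
from h import *
o=env.get_obs(); print(o)
ims=[]
for n in("scene","side"):
    c=env.read_camera(n); np.save(f"{n}.npy",c,allow_pickle=True); cv2.imwrite(f"pics/{n}0.png",c["img"][:,:,::-1]); print(n,-np.array(c["R"]).T@c["t"])
E
```

```text
{'time_s': 0.0, 'qpos': array([-73.21934736,  18.43802186,  -4.01483278,  83.17754065,
         1.29311593,  78.54262279,  -3.25819284]), 'joint_velocities': array([ 0.0258346 ,  0.050922  , -0.01793901, -0.03182002,  0.04728914,
       -0.00837931, -0.01793367]), 'effort': array([ 7.67241709e-04, -4.91303480e+01, -4.03702743e-01, -3.12533391e+01,
       -6.41333009e-02,  4.36990173e-02,  1.80750803e-04]), 'tool_pos': array([0.17883744, 0.62467593, 0.40364973]), 'tool_rot': array([-1.79886957e+02,  4.39502140e-03,  1.64029928e+02]), 'force': array([-0.17055883,  0.04509518,  0.03380527]), 'wrist_torque': array([-0.07444262, -0.01723187, -0.01733777]), 'grasp_force': 0.0, 'grip_width': 0.08714353482215671}
scene [-0.03436804 -0.73811782  0.51048865]
side [0.23374087 0.29240705 0.56436225]
```

View pics/scene0.png

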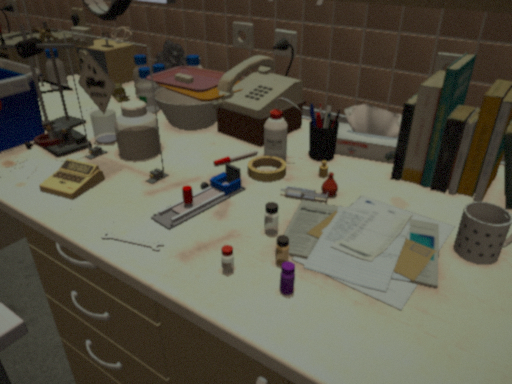

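View pics/side0.png

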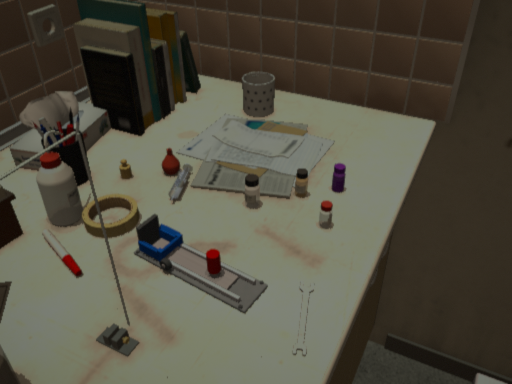

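Amber candidates in the scene view are the amber/black-cap vial (282,250), white/black cap (271,218), white/red cap (228,258), purple look-alike (287,278) and a small brown bottle (323,170). By description I choose (282,250). In the side view that is (302,180), and the feeder runs from about (250,290) to (155,235). I'll check with a close crop.

Run:
```python
from h import *
s=np.load("scene.npy",allow_pickle=True).item(); d=np.load("side.npy",allow_pickle=True).item()
def crop(c,x,y,w,h,k): return cv2.resize(np.clip(c["img"][y:y+h,x:x+w,::-1].astype(float)*1.6,0,255).astype(np.uint8),None,fx=k,fy=k,interpolation=cv2.INTER_CUBIC)
a=crop(s,145,155,160,145,2.5*2/2); b=crop(d,125,155,230,160,1.73)
a=cv2.resize(a,(400,362)); b=cv2.resize(b,(400,278)); b=np.vstack([b,np.zeros((84,400,3),np.uint8)])
cv2.imwrite("pics/crop.png",np.hstack([a,b]))
print(ray(s,(282,241),.056),ray(d,(302,173),.056))
for n,c in(("s",s),("d",d)):
    hsv=cv2.cvtColor(c["img"],cv2.COLOR_RGB2HSV)
    red=((hsv[...,0]<8)|(hsv[...,0]>172))&(hsv[...,1]>170)&(hsv[...,2]>60)
    bl=(hsv[...,0]>105)&(hsv[...,0]<125)&(hsv[...,1]>150)&(hsv[...,2]>50)
    pu=(hsv[...,0]>126)&(hsv[...,0]<155)&(hsv[...,1]>100)
    for m,nm in((red,"red"),(bl,"blue"),(pu,"pur")):
        k,l,st,ce=cv2.connectedComponentsWithStats(m.astype(np.uint8))
        for i in range(1,k):
            if st[i,4]>25: print(n,nm,st[i],ce[i].round(1))
```

```text
[ 0.49272092 -0.42021933  0.056     ] [ 0.50103297 -0.40853601  0.056     ]
s red [270 109  12   8  59] [275.7 112.3]
s red [215 157  15   8  60] [222.2 160.6]
s red [323 178  14  13 112] [329.5 185.1]
s red [183 186   8  11  48] [186.4 189.6]
s red [223 246   9   7  57] [226.9 249.2]
s blue [211 173  29  16 131] [223.7 180.4]
s pur [281 262  13  32 344] [287.1 277.1]
d red [ 40 152  19  11 153] [ 49. 157.]
d red [163 155  16  14 170] [170.  161.9]
d red [322 202  10   6  53] [326.4 204.5]
d red [206 249  13  10 106] [212.3 253.7]
d red [ 62 255  19  20 172] [ 70.9 263.9]
d blue [139 225  42  28 298] [162.6 239. ]
d pur [333 164  12  28 265] [338.4 177.4]
```

View pics/crop.png

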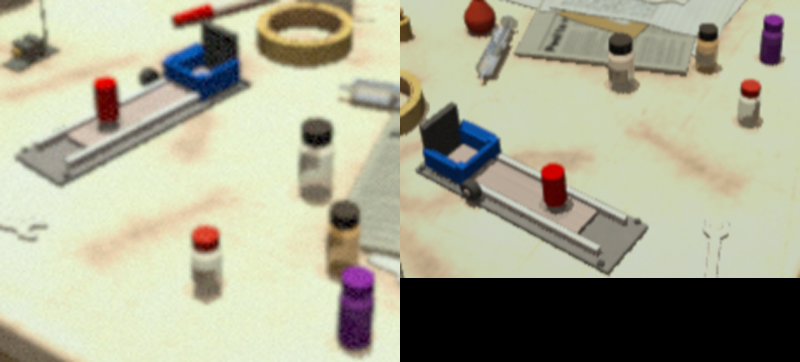

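The crops confirm the amber body and black cap at scene crop (343,240) and side crop (707,47), clearly distinct from the purple and white vials. The feeder's red knob and blue bay are visible in both views.

Run:
```python
from h import *
s=np.load("scene.npy",allow_pickle=True).item(); d=np.load("side.npy",allow_pickle=True).item()
L=lambda x,y:(x/2.5+145,y/2.5+155); M=lambda x,y:((x-400)/1.739+125,y/1.739+155)
for nm,c,p,z in [("A",s,L(17,157),.004),("B",s,L(63,185),.004),("C",s,L(250,85),.004),
 ("A",d,M(648,228),.004),("B",d,M(608,272),.004),("D",d,M(417,170),.004),
 ("knob",s,L(105,81),.056),("knob",d,M(553,168),.056),
 ("vial",s,L(344,211),.056),("vial",d,M(708,31),.056),
 ("wb",s,L(317,128),.056),("wb",d,M(621,41),.056),("wr",s,L(206,235),.056),("wr",d,M(750,88),.056),
 ("stop",s,L(204,25),.056),("stop",s,L(238,42),.056),("stop",d,M(421,130),.056),("stop",d,M(457,104),.056)]:
    print(nm,"s" if c is s else "d",ray(c,p,z).round(4))
def tri(p,q):
    A=[];b=[]
    for c,x in((s,p),(d,q)):
        P=np.array(c["camera_matrix"])@np.c_[c["R"],c["t"]]
        A+=[P[2]*x[0]-P[0],P[2]*x[1]-P[1]]
    A=np.array(A);return np.linalg.lstsq(A[:,:3],-A[:,3],rcond=None)[0].round(4)
print("knob",tri(L(105,81),M(553,168)),"vial",tri(L(344,211),M(708,31)))
```

```text
A s [ 0.4629 -0.1132  0.004 ]
B s [ 0.4557 -0.1751  0.004 ]
C s [ 0.677  -0.2015  0.004 ]
A d [ 0.4566 -0.1684  0.004 ]
B d [ 0.4654 -0.1091  0.004 ]
D d [ 0.69   -0.1363  0.004 ]
knob s [ 0.5378 -0.1508  0.056 ]
knob d [ 0.5413 -0.1516  0.056 ]
vial s [ 0.4973 -0.4185  0.056 ]
vial d [ 0.5011 -0.4092  0.056 ]
wb s [ 0.5791 -0.3415  0.056 ]
wb d [ 0.5772 -0.3512  0.056 ]
wr s [ 0.4192 -0.356   0.056 ]
wr d [ 0.4256 -0.3347  0.056 ]
stop s [ 0.6708 -0.153   0.056 ]
stop s [ 0.6615 -0.2002  0.056 ]
stop d [ 0.6784 -0.141   0.056 ]
stop d [ 0.6713 -0.1871  0.056 ]
knob [ 0.5397 -0.1503  0.0564] vial [ 0.5032 -0.4152  0.0514]
```

```bash
cat >> h.py <<'E'
def rel(pos,yaw=None,frm=None):
    "shift (cm) and twist for the tool to reach TCP pos,yaw (pointing straight down); frm: (pos,yaw) if not the measured one"
    o=env.get_obs(); p,r=(o["tool_pos"],o["tool_rot"]) if frm is None else (np.array(frm[0]),[180,0,frm[1]])
    R=Ro.from_euler("xyz",r,degrees=True)
    sh=R.inv().apply(np.array(pos)-p)*100
    tw=(R.inv()*Ro.from_euler("xyz",[180,0,r[2] if yaw is None else yaw],degrees=True)).as_rotvec(degrees=True)
    print("xyz",sh.round(2),"twist",tw.round(2))
E
python3 - <<'E'
from h import *
s=np.load("scene.npy",allow_pickle=True).item(); d=np.load("side.npy",allow_pickle=True).item()
print("purple",ray(s,(287,264),.056),ray(d,(338.5,166),.056))
rel([.44,.2,.42],173)
rel([.47,-.15,.42],173,([.44,.2,.42],173))
rel([.50,-.36,.36],173,([.47,-.15,.42],173))
E
```

```text
purple [ 0.44419027 -0.460646    0.056     ] [ 0.44723936 -0.46111992  0.056     ]
xyz [-36.79 -33.65  -1.56] twist [-0.1  -0.   -8.97]
xyz [ -7.24 -34.37  -0.  ] twist [0. 0. 0.]
xyz [ -5.54 -20.48   6.  ] twist [0. 0. 0.]
```

>>> servo_tool(
  plan=[
    {"xyz":[-36.8,-33.6,-1.6],"twist":[0,0,-9],"jaw":0},
    {"xyz":[-36.8,-33.6,-1.6],"twist":[0,0,-9],"jaw":0},
    {"xyz":[-36.8,-33.6,-1.6],"twist":[0,0,-9],"jaw":0},
    {"xyz":[-36.8,-33.6,-1.6],"twist":[0,0,-9],"jaw":0},
    {"xyz":[-36.8,-33.6,-1.6],"twist":[0,0,-9],"jaw":0},
    {"xyz":[-36.8,-33.6,-1.6],"twist":[0,0,-9],"jaw":0},
    {"xyz":[-36.8,-33.6,-1.6],"twist":[0,0,-9],"jaw":0},
    {"xyz":[-36.8,-33.6,-1.6],"twist":[0,0,-9],"jaw":0},
    {"xyz":[-36.8,-33.6,-1.6],"twist":[0,0,-9],"jaw":0},
    {"xyz":[-36.8,-33.6,-1.6],"twist":[0,0,-9],"jaw":0},
  ],
)

```text
time_s: 0.93
tool_pos: [0.3978, 0.2682, 0.418]
tool_rot: [180.0, -0.0, 173.0]
force: [0.5, -0.3, 0.8]
grip_width: 0.087
grasp_force: 0.0
```

>>> servo_tool(
  plan=[
    {"xyz":[-4.8,-6,0],"jaw":0,"twist":[0,0,0]},
    {"xyz":[-4.8,-6,0],"jaw":0,"twist":[0,0,0]},
    {"xyz":[-12,-40.4,0],"jaw":0,"twist":[0,0,0]},
    {"xyz":[-12,-40.4,0],"jaw":0,"twist":[0,0,0]},
    {"xyz":[-12,-40.4,0],"jaw":0,"twist":[0,0,0]},
    {"xyz":[-12,-40.4,0],"jaw":0,"twist":[0,0,0]},
    {"xyz":[-12,-40.4,0],"jaw":0,"twist":[0,0,0]},
    {"xyz":[-12,-40.4,0],"jaw":0,"twist":[0,0,0]},
    {"xyz":[-12,-40.4,0],"jaw":0,"twist":[0,0,0]},
    {"xyz":[-12,-40.4,0],"jaw":0,"twist":[0,0,0]},
  ],
)

```text
time_s: 1.77
tool_pos: [0.4652, -0.1293, 0.4181]
tool_rot: [180.0, 0.0, 173.0]
force: [0.2, 0.6, -0.8]
grip_width: 0.0868
grasp_force: 0.0
```

Run:
```python
from h import *
print(env.get_obs()["qpos"].round(1),env.get_obs()["tool_pos"])
rel([.55,-.20,.42],173); rel([.50,-.36,.36],173)
```

```text
[-28.5  -4.7  39.2 106.1   3.   77.5  93. ] [ 0.46520279 -0.12930215  0.41806192]
xyz [-9.27 -5.99 -0.2 ] twist [0.05 0.02 0.04]
xyz [ -6.25 -22.48   5.79] twist [0.05 0.02 0.04]
```

>>> servo_tool(
  plan=[
    {"xyz":[-9.3,-6,0],"jaw":0.4,"twist":[0,0,0]},
    {"xyz":[-9.3,-6,0],"jaw":0.4,"twist":[0,0,0]},
    {"xyz":[-9.3,-6,0],"jaw":0.4,"twist":[0,0,0]},
    {"xyz":[-9.3,-6,0],"jaw":0.4,"twist":[0,0,0]},
    {"xyz":[-9.3,-6,0],"jaw":0.4,"twist":[0,0,0]},
  ],
)

```text
time_s: 2.18
tool_pos: [0.5513, -0.1987, 0.4167]
tool_rot: [-179.9, -0.2, 172.9]
force: [0.1, 0.7, 0.3]
grip_width: 0.0614
grasp_force: 0.0
```

Run:
```python
from h import *
o=env.get_obs();print(o["qpos"].round(1),o["tool_pos"],o["grip_width"])
c=env.read_camera("wrist"); np.save("w1.npy",c,allow_pickle=True)
print(-np.array(c["R"]).T@c["t"])
cv2.imwrite("pics/w1.png",np.clip(c["img"][:,:,::-1]*1.5,0,255).astype(np.uint8))
```

```text
[-21.9  12.6  45.7  93.   -9.   78.4 107.9] [ 0.55125743 -0.19869078  0.41673053] 0.06140594673261125
[ 0.47699567 -0.1895666   0.39737113]
```

View pics/w1.png

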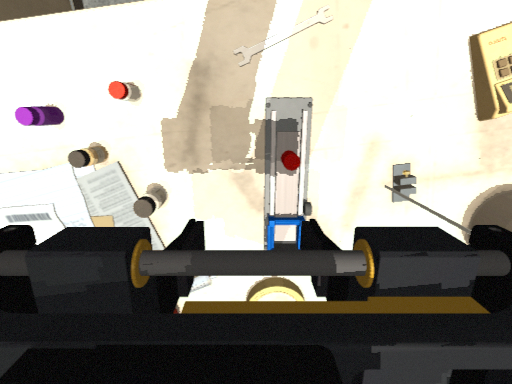

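The wrist view shows the amber cap at (78,158), white/black at (145,206), white/red at (118,90) and purple at (25,116). The knob top is at (290,160), the feeder's base end corners at (268,98) and (311,98), and the blue bay at about (285,235).

Run:
```python
from h import *
c=np.load("w1.npy",allow_pickle=True).item()
hsv=cv2.cvtColor(c["img"],cv2.COLOR_RGB2HSV); h,s,v=[hsv[...,i].astype(int) for i in range(3)]
def comps(m,z,x0,y0,x1,y1):
    q=np.zeros(m.shape,np.uint8); q[y0:y1,x0:x1]=m[y0:y1,x0:x1]
    k,l,st,ce=cv2.connectedComponentsWithStats(q)
    for i in range(1,k):
        if st[i,4]>30: print(st[i],ce[i].round(1),ray(c,ce[i],z).round(4))
print("black caps"); comps((v<60),.056,55,140,165,220)
print("red"); comps(((h<8)|(h>172))&(s>150)&(v>50),.056,270,140,310,180)
print("blue"); comps((h>100)&(h<130)&(s>140),.034,255,200,320,255)
m=((h>100)&(h<130)&(s>140)); ys,xs=np.nonzero(m[205:250,255:320]); ys+=205; xs+=255
for y in range(212,252,3):
    r=xs[ys==y]; print(y,r.min() if len(r) else None,r.max() if len(r) else None,len(r))
for p in((268,98),(311,98),(290,98)): print(p,ray(c,p,.005).round(4))
# base side edges by gray
g=(s<40)&(v<140)
for y in(102,105,108): 
    r=np.nonzero(g[y,255:325])[0]+255; print(y,r.min(),r.max(),ray(c,(r.mean(),y),.005).round(4))
```

```text
black caps
[ 77 150  13  16  86] [ 84.6 156.7] [ 0.5022 -0.4036  0.056 ]
[139 197  17  16  86] [149.1 201.9] [ 0.5701 -0.337   0.056 ]
red
[281 151  19  19 273] [290.2 159.9] [ 0.5378 -0.1497  0.056 ]
blue
[267 216  38  35 538] [283.1 229. ] [ 0.6394 -0.1658  0.034 ]
212 None None 0
215 None None 0
218 269 303 35
221 269 301 33
224 269 306 34
227 267 301 12
230 267 301 12
233 267 319 12
236 267 300 11
239 267 300 11
242 267 305 12
245 267 300 11
248 267 300 10
251 None None 0
(268, 98) [ 0.4592 -0.1662  0.005 ]
(311, 98) [ 0.4664 -0.1086  0.005 ]
(290, 98) [ 0.4629 -0.1367  0.005 ]
102 266 311 [ 0.4678 -0.1392  0.005 ]
105 265 311 [ 0.4716 -0.1402  0.005 ]
108 265 311 [ 0.4755 -0.1406  0.005 ]
```

Run:
```python
from h import *
rel([.56,-.39,.33],172.9)
c=np.load("w1.npy",allow_pickle=True).item()
print(ray(c,(78,158),.056),ray(c,(283.5,239),.034),ray(c,(286,217),.034), proj(c,[.654,-.164,.012]))
```

```text
xyz [ -3.29 -18.94   8.72] twist [-0.03 -0.15  0.09]
[ 0.50275893 -0.41223411  0.056     ] [ 0.65507877 -0.16664185  0.034     ] [ 0.62177472 -0.15999812  0.034     ] [283.59657563 231.81017505]
```

>>> servo_tool(
  plan=[
    {"xyz":[-3.3,-18.9,8.7],"jaw":0.4,"twist":[0,0,0]},
    {"xyz":[-3.3,-18.9,8.7],"jaw":0.4,"twist":[0,0,0]},
    {"xyz":[-3.3,-18.9,8.7],"jaw":0.4,"twist":[0,0,0]},
    {"xyz":[-3.3,-18.9,8.7],"jaw":0.4,"twist":[0,0,0]},
    {"xyz":[-3.3,-18.9,8.7],"jaw":0.4,"twist":[0,0,0]},
    {"xyz":[-3.3,-18.9,8.7],"jaw":0.4,"twist":[0,0,0]},
    {"xyz":[-3.3,-18.9,8.7],"jaw":0.4,"twist":[0,0,0]},
    {"xyz":[-3.3,-18.9,8.7],"jaw":0.4,"twist":[0,0,0]},
  ],
)

```text
time_s: 2.9
tool_pos: [0.5606, -0.3885, 0.3315]
tool_rot: [179.9, 0.0, 173.0]
force: [-0.7, -0.2, -0.3]
grip_width: 0.0524
grasp_force: 0.0
```

Run:
```python
from h import *
o=env.get_obs();print(o["qpos"].round(1),o["tool_pos"],o["grip_width"])
c=env.read_camera("wrist"); np.save("w2.npy",c,allow_pickle=True)
p=proj(c,[.5027,-.4135,.056]).round().astype(int); print(p)
im=np.clip(c["img"][:,:,::-1]*1.6,0,255).astype(np.uint8); x,y=max(p[0]-80,0),max(p[1]-60,0)
print(x,y);cv2.imwrite("pics/w2.png",cv2.resize(im[y:y+120,x:x+160],None,fx=4,fy=4,interpolation=cv2.INTER_CUBIC))
```

```text
[  0.2  30.1  45.4  84.8 -21.9  74.2 130.7] [ 0.56057397 -0.38846653  0.33151602] 0.05239252355987448
[216 136]
136 76
```

View pics/w2.png

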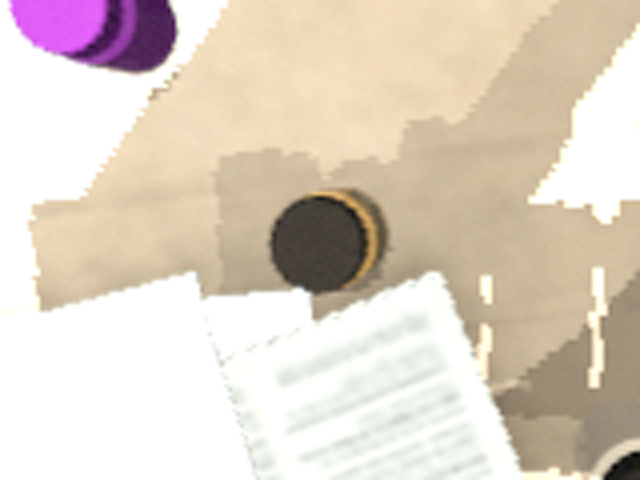

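The crop shows a single black cap with an amber rim at crop (319,243), which is px (215.8,136.8) and about (0.503,-0.413). The choice is confirmed, with nothing within finger reach.

Run:
```python
from h import *
c=np.load("w2.npy",allow_pickle=True).item()
v=ray(c,(215.75,136.75),.056); print(v)
rel([v[0],v[1],.31],172.9); rel([v[0],v[1],.209],172.9)
```

```text
[ 0.50347486 -0.4143137   0.056     ]
xyz [ 5.43 -3.34  2.19] twist [0.12 0.1  0.25]
xyz [ 5.44 -3.36 12.29] twist [0.12 0.1  0.25]
```

>>> servo_tool(
  plan=[
    {"xyz":[5.4,-3.3,2.2],"jaw":0.4,"twist":[0,0,0]},
    {"xyz":[5.4,-3.3,2.2],"jaw":0.4,"twist":[0,0,0]},
    {"xyz":[5.4,-3.3,2.2],"jaw":0.4,"twist":[0,0,0]},
    {"xyz":[5.4,-3.3,5],"jaw":0.4,"twist":[0,0,0]},
    {"xyz":[5.4,-3.3,8],"jaw":0.4,"twist":[0,0,0]},
    {"xyz":[5.4,-3.3,11],"jaw":0.4,"twist":[0,0,0]},
    {"xyz":[5.4,-3.3,12.3],"jaw":0.4,"twist":[0,0,0]},
    {"xyz":[5.4,-3.3,12.3],"jaw":0.4,"twist":[0,0,0]},
    {"xyz":[5.4,-3.3,12.3],"jaw":0.4,"twist":[0,0,0]},
  ],
)

```text
time_s: 3.7
tool_pos: [0.5041, -0.4148, 0.2091]
tool_rot: [180.0, 0.1, 173.1]
force: [0.2, 0.6, -0.2]
grip_width: 0.0521
grasp_force: 0.0
```

Run:
```python
from h import *
o=env.get_obs();print(o["qpos"].round(1),o["tool_pos"],o["grip_width"])
rel([.5035,-.414,.209],172.9)
```

```text
[  4.6  33.6  43.1  95.5 -25.7  61.1 138.8] [ 0.50408119 -0.41477449  0.20911544] 0.052088890307564896
xyz [0.07 0.07 0.01] twist [0.03 0.05 0.24]
```

Good. I'll close gently, then lift.

>>> servo_tool(
  plan=[
    {"xyz":[0,0,0],"jaw":0.8,"twist":[0,0,0]},
    {"xyz":[0,0,0],"jaw":0.9,"twist":[0,0,0]},
    {"xyz":[0,0,0],"jaw":1,"twist":[0,0,0]},
    {"xyz":[0,0,0],"jaw":1,"twist":[0,0,0]},
    {"xyz":[0,0,0],"jaw":1,"twist":[0,0,0]},
    {"xyz":[0,0,0],"jaw":1,"twist":[0,0,0]},
  ],
  newtons=15,
)

```text
time_s: 4.2
tool_pos: [0.5032, -0.416, 0.2085]
tool_rot: [-180.0, 0.0, 173.0]
force: [-0.8, 0.2, 0.9]
grip_width: 0.0232
grasp_force: 14.9
```

Run:
```python
from h import *
o=env.get_obs();print(o["tool_pos"],o["tool_rot"],o["grip_width"],o["grasp_force"])
p=o["tool_pos"];y=172.9
rel([p[0],p[1],.32],y); rel([.654,-.164,.32],y); rel([.654,-.164,.24],y)
```

```text
[ 0.50316315 -0.4160238   0.20854563] [-1.79988419e+02  3.94934548e-02  1.73022704e+02] 0.02319450333699528 14.930470752797191
xyz [-1.000e-02 -0.000e+00 -1.115e+01] twist [-0.01  0.04  0.12]
xyz [-11.92  26.85 -11.14] twist [-0.01  0.04  0.12]
xyz [-11.91  26.85  -3.14] twist [-0.01  0.04  0.12]
```

>>> servo_tool(
  plan=[
    {"xyz":[0,0,-3],"jaw":1,"twist":[0,0,0]},
    {"xyz":[0,0,-7],"jaw":1,"twist":[0,0,0]},
    {"xyz":[0,0,-11],"jaw":1,"twist":[0,0,0]},
    {"xyz":[-1.2,2.7,-11.1],"jaw":1,"twist":[0,0,0]},
    {"xyz":[-2.4,5.4,-11.1],"jaw":1,"twist":[0,0,0]},
    {"xyz":[-4,9,-11.1],"jaw":1,"twist":[0,0,0]},
    {"xyz":[-5.5,12.4,-11.1],"jaw":1,"twist":[0,0,0]},
    {"xyz":[-7,15.8,-11.1],"jaw":1,"twist":[0,0,0]},
    {"xyz":[-8.5,19.1,-11.1],"jaw":1,"twist":[0,0,0]},
    {"xyz":[-10,22.5,-11.1],"jaw":1,"twist":[0,0,0]},
  ],
)

```text
time_s: 5.03
tool_pos: [0.6302, -0.2032, 0.3192]
tool_rot: [180.0, 0.0, 173.0]
force: [0.1, 0.0, -0.8]
grip_width: 0.0232
grasp_force: 14.9
```

>>> servo_tool(
  plan=[
    {"xyz":[-1,2.2,0],"jaw":1,"twist":[0,0,0]},
    {"xyz":[-1.9,4.3,0],"jaw":1,"twist":[0,0,0]},
    {"xyz":[-1.9,4.3,0],"jaw":1,"twist":[0,0,0]},
    {"xyz":[-1.9,4.3,0],"jaw":1,"twist":[0,0,0]},
  ],
)

```text
time_s: 5.37
tool_pos: [0.6544, -0.1623, 0.3186]
tool_rot: [180.0, -0.0, 173.2]
force: [0.2, -1.3, 0.2]
grip_width: 0.0232
grasp_force: 14.9
```

Run:
```python
from h import *
o=env.get_obs();print(o["tool_pos"],o["tool_rot"],o["grip_width"],o["grasp_force"],o["qpos"].round(1))
ims=[]
for n,(x,y,w,h) in(("scene",(165,110,120,120)),("side",(110,150,120,120)),("wrist",(190,150,160,160))):
    c=env.read_camera(n); np.save(f"{n}2.npy",c,allow_pickle=True)
    ims.append(cv2.resize(np.clip(c["img"][y:y+h,x:x+w,::-1]*1.6,0,255).astype(np.uint8),(266,266),interpolation=cv2.INTER_CUBIC))
cv2.imwrite("pics/bay.png",np.hstack(ims))
rel([.654,-.164,.25],172.9)
```

```text
[ 0.65444597 -0.16227055  0.31860722] [ 1.79990299e+02 -4.19182641e-02  1.73237189e+02] 0.02324119098199719 14.921179956331798 [-19.5  29.   42.8  86.8 -20.2  72.2 109.2]
xyz [-0.09  0.24  6.92] twist [-0.06 -0.01 -0.02]
```

View pics/bay.png

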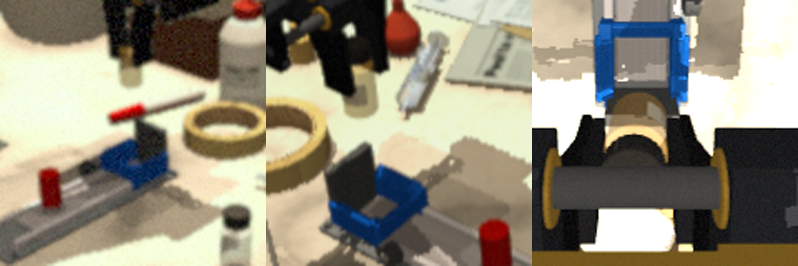

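The vial hangs upright between the pads. In the wrist crop the blue bay spans x 597–690 and the vial centre is about x 637. I'll measure the bay from the blue mask in all three views.

Run:
```python
from h import *
c=np.load("wrist2.npy",allow_pickle=True).item()
hsv=cv2.cvtColor(c["img"],cv2.COLOR_RGB2HSV); h,s,v=[hsv[...,i].astype(int) for i in range(3)]
m=(h>100)&(h<130)&(s>140)
for y in range(160,214,4):
    r=np.nonzero(m[y,215:320])[0]+215
    if len(r)>2:
        gap=np.argmax(np.diff(r)); a,b=r[gap],r[gap+1]
        P=ray(c,((r.min()+r.max())/2,y),.034);Q=ray(c,((a+b)/2,y),.026)
        print(y,r.min(),a,b,r.max(),P.round(4),Q.round(4),ray(c,(r.min(),y),.034).round(4)[:2],ray(c,(r.max(),y),.034).round(4)[:2])
kn=np.array([.539,-.150]);u=np.array([np.cos(np.radians(-7.1)),np.sin(np.radians(-7.1))]);n=np.array([-u[1],u[0]])
for f in ((2,-18,26),(40,-18,26),(40,18,26),(-6,-26,34),(40,-26,34),(40,26,34)):
    X=kn+u*(f[0]+95)/1e3+n*f[1]/1e3; print(f,proj(c,[*X,f[2]/1e3]).round(1))
ys,xs=np.nonzero(m[150:215,215:320]); print("rows",ys.min()+150)
hh=((h<8)|(h>172))&(s>150)&(v>50); k,l,st,ce=cv2.connectedComponentsWithStats(hh.astype(np.uint8))
for i in range(1,k):
    if st[i,4]>60: print(st[i],ce[i],ray(c,ce[i],.056))
```

```text
164 231 231 232 281 [ 0.6269 -0.1588  0.034 ] [ 0.6253 -0.1833  0.026 ] [ 0.6239 -0.183 ] [ 0.6299 -0.1345]
168 230 230 231 281 [ 0.6307 -0.1597  0.034 ] [ 0.6292 -0.1849  0.026 ] [ 0.6277 -0.1845] [ 0.6338 -0.1349]
172 228 239 272 284 [ 0.6348 -0.1597  0.034 ] [ 0.6364 -0.1603  0.026 ] [ 0.6314 -0.1871] [ 0.6382 -0.1324]
176 228 238 273 283 [ 0.6387 -0.1607  0.034 ] [ 0.6405 -0.1608  0.026 ] [ 0.6354 -0.1876] [ 0.6421 -0.1337]
180 228 238 273 284 [ 0.6428 -0.1607  0.034 ] [ 0.6447 -0.1613  0.026 ] [ 0.6394 -0.1882] [ 0.6462 -0.1331]
184 228 238 273 283 [ 0.6468 -0.1617  0.034 ] [ 0.6489 -0.1618  0.026 ] [ 0.6434 -0.1888] [ 0.6502 -0.1345]
188 228 238 273 283 [ 0.6509 -0.1622  0.034 ] [ 0.6531 -0.1623  0.026 ] [ 0.6475 -0.1895] [ 0.6543 -0.1349]
192 228 238 273 283 [ 0.655  -0.1627  0.034 ] [ 0.6573 -0.1628  0.026 ] [ 0.6516 -0.1901] [ 0.6584 -0.1352]
196 229 238 273 283 [ 0.6593 -0.1627  0.034 ] [ 0.6616 -0.1634  0.026 ] [ 0.6559 -0.1897] [ 0.6626 -0.1356]
200 229 238 273 282 [ 0.6634 -0.1637  0.034 ] [ 0.666  -0.1639  0.026 ] [ 0.6601 -0.1903] [ 0.6667 -0.137 ]
204 229 238 272 282 [ 0.6677 -0.1642  0.034 ] [ 0.6703 -0.1649  0.026 ] [ 0.6643 -0.1909] [ 0.671  -0.1374]
208 229 238 273 282 [ 0.6719 -0.1647  0.034 ] [ 0.6747 -0.1649  0.026 ] [ 0.6686 -0.1916] [ 0.6753 -0.1378]
(2, -18, 26) [235.9 171.1]
(40, -18, 26) [236.5 206.6]
(40, 18, 26) [270.8 206.6]
(-6, -26, 34) [227.2 164.7]
(40, -26, 34) [228.3 209.2]
(40, 26, 34) [279.1 209.2]
rows 161
[244  49  26  33 644] [256.47204969  64.62111801] [ 0.54175349 -0.14843539  0.056     ]
[ 80 291  24  23 396] [ 92.04545455 304.27777778] [ 0.74872707 -0.34594309  0.056     ]
```

>>> servo_tool(
  plan=[
    {"xyz":[0,0,2],"jaw":1,"twist":[0,0,0]},
    {"xyz":[0,0,4],"jaw":1,"twist":[0,0,0]},
    {"xyz":[0,0,5.5],"jaw":1,"twist":[0,0,0]},
    {"xyz":[0,0,7],"jaw":1,"twist":[0,0,0]},
    {"xyz":[0,0,8],"jaw":1,"twist":[0,0,0]},
    {"xyz":[0,0,9],"jaw":1,"twist":[0,0,0]},
    {"xyz":[0,0,9.5],"jaw":1,"twist":[0,0,0]},
    {"xyz":[0,0,9.6],"jaw":1,"twist":[0,0,0]},
    {"xyz":[0,0,9.6],"jaw":1,"twist":[0,0,0]},
  ],
)

```text
time_s: 6.27
tool_pos: [0.6539, -0.1644, 0.2232]
tool_rot: [-180.0, 0.0, 173.0]
force: [0.7, -0.5, -0.0]
grip_width: 0.0232
grasp_force: 14.9
```

Run:
```python
from h import *
o=env.get_obs();print(o["tool_pos"],o["tool_rot"],o["grip_width"],o["grasp_force"],o["force"])
ims=[]
for n,(x,y,w,h) in(("scene",(165,130,100,100)),("side",(110,180,100,100))):
    c=env.read_camera(n)
    ims.append(cv2.resize(np.clip(c["img"][y:y+h,x:x+w,::-1]*1.6,0,255).astype(np.uint8),(380,380),interpolation=cv2.INTER_CUBIC))
cv2.imwrite("pics/bay2.png",np.hstack(ims))
```

```text
[ 0.65385889 -0.16437931  0.22315989] [-1.79994419e+02  9.63875558e-03  1.73027661e+02] 0.023188091577314697 14.921449527014374 [ 0.68601009 -0.47355539 -0.0215021 ]
```

View pics/bay2.png

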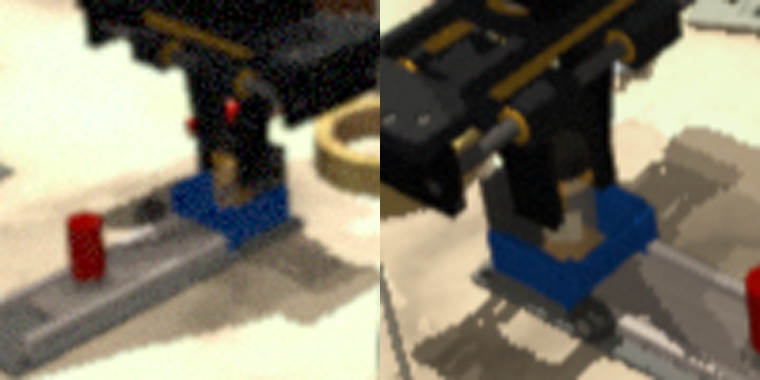

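The vial is inside the blue bay in both views, at about (225,175) and (575,220), with no contact force. I'll lower the last 2 mm, release and rise.

>>> servo_tool(
  plan=[
    {"xyz":[0,0.15,0.1],"jaw":1,"twist":[0,0,0]},
    {"xyz":[0,0.15,0.2],"jaw":1,"twist":[0,0,0]},
    {"xyz":[0,0.15,0.2],"jaw":1,"twist":[0,0,0]},
  ],
)

```text
time_s: 6.62
tool_pos: [0.654, -0.1625, 0.2213]
tool_rot: [180.0, 0.0, 173.0]
force: [-0.0, 0.2, 0.8]
grip_width: 0.0233
grasp_force: 14.9
```

>>> servo_tool(
  plan=[
    {"xyz":[0,0,0],"jaw":0.7,"twist":[0,0,0]},
    {"xyz":[0,0,0],"jaw":0.55,"twist":[0,0,0]},
    {"xyz":[0,0,0],"jaw":0.5,"twist":[0,0,0]},
    {"xyz":[0,0,0],"jaw":0.5,"twist":[0,0,0]},
    {"xyz":[0,0,-1.5],"jaw":0.5,"twist":[0,0,0]},
    {"xyz":[0,0,-4],"jaw":0.5,"twist":[0,0,0]},
    {"xyz":[0,0,-7],"jaw":0.5,"twist":[0,0,0]},
    {"xyz":[0,0,-7],"jaw":0.5,"twist":[0,0,0]},
  ],
)

```text
time_s: 7.28
tool_pos: [0.6557, -0.1642, 0.2987]
tool_rot: [-180.0, 0.6, 173.0]
force: [1.2, 0.4, 1.2]
grip_width: 0.0435
grasp_force: 0.0
```

Run:
```python
from h import *
o=env.get_obs();print(o["tool_pos"],o["tool_rot"],o["grip_width"],o["grasp_force"],o["force"])
ims=[]
for n,(x,y,w,h) in(("scene",(165,130,100,100)),("side",(110,180,100,100))):
    c=env.read_camera(n)
    ims.append(cv2.resize(np.clip(c["img"][y:y+h,x:x+w,::-1]*1.6,0,255).astype(np.uint8),(380,380),interpolation=cv2.INTER_CUBIC))
cv2.imwrite("pics/bay3.png",np.hstack(ims))
rel([.5395,-.149,.29],172.9); rel([.5395,-.149,.207],172.9)
```

```text
[ 0.65570421 -0.16424511  0.29870529] [-179.95203616    0.60060542  173.00640978] 0.04348559113131898 0.0 [1.18464645 0.379272   1.20715591]
xyz [11.59  0.02  0.35] twist [0.01 0.25 0.12]
xyz [11.62  0.02  8.65] twist [0.01 0.25 0.12]
```

View pics/bay3.png

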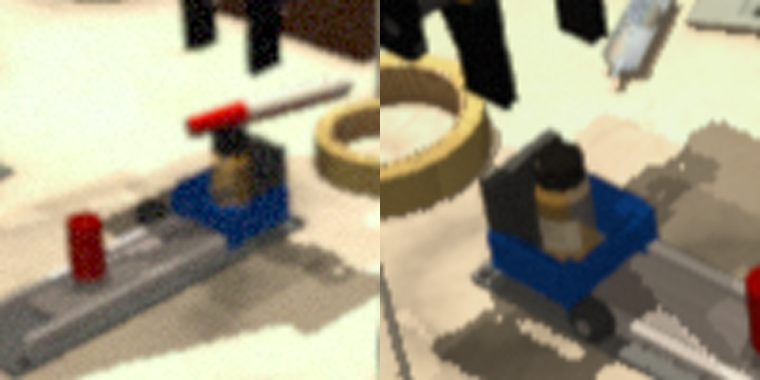

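The vial stands upright in the bay at scene crop (232,175) and side crop (560,190), and the follower is still closed. Next is the knob.

>>> servo_tool(
  plan=[
    {"xyz":[3,0,0],"jaw":0.5,"twist":[0,0,0]},
    {"xyz":[6,-0.1,0],"jaw":0.5,"twist":[0,0,0]},
    {"xyz":[9,-0.1,0],"jaw":0.5,"twist":[0,0,0]},
    {"xyz":[11.5,-0.1,0],"jaw":0.5,"twist":[0,0,0]},
    {"xyz":[11.5,-0.1,0],"jaw":0.5,"twist":[0,0,0]},
    {"xyz":[11.5,-0.1,2],"jaw":0.5,"twist":[0,0,0]},
    {"xyz":[11.5,-0.1,4],"jaw":0.5,"twist":[0,0,0]},
    {"xyz":[11.5,-0.1,6],"jaw":0.5,"twist":[0,0,0]},
    {"xyz":[11.5,-0.1,7.5],"jaw":0.5,"twist":[0,0,0]},
    {"xyz":[11.5,-0.1,8.1],"jaw":0.5,"twist":[0,0,0]},
  ],
)

```text
time_s: 8.22
tool_pos: [0.5387, -0.1492, 0.2075]
tool_rot: [-180.0, -0.2, 173.0]
force: [-0.8, 0.7, -0.5]
grip_width: 0.0436
grasp_force: 0.0
```

>>> servo_tool(
  plan=[
    {"xyz":[0,0,0],"jaw":0.5,"twist":[0,0,0]},
    {"xyz":[0,0,0],"jaw":0.5,"twist":[0,0,0]},
    {"xyz":[0,0,0],"jaw":0.5,"twist":[0,0,0]},
  ],
)

```text
time_s: 8.47
tool_pos: [0.5402, -0.1501, 0.2111]
tool_rot: [-180.0, 0.1, 173.0]
force: [0.7, 0.1, -0.0]
grip_width: 0.0435
grasp_force: 0.0
```

>>> servo_tool(
  plan=[
    {"xyz":[0,0,0.2],"jaw":0.7,"twist":[0,0,0]},
    {"xyz":[0,0,0.2],"jaw":0.9,"twist":[0,0,0]},
    {"xyz":[0,0,0.2],"jaw":1,"twist":[0,0,0]},
    {"xyz":[0,0,0.2],"jaw":1,"twist":[0,0,0]},
    {"xyz":[0,0,0.2],"jaw":1,"twist":[0,0,0]},
    {"xyz":[0,0,0.2],"jaw":1,"twist":[0,0,0]},
  ],
  newtons=45,
)

```text
time_s: 8.97
tool_pos: [0.54, -0.1487, 0.2084]
tool_rot: [179.9, 0.0, 173.1]
force: [-0.5, 4.0, 2.0]
grip_width: 0.0209
grasp_force: 45.0
```

>>> servo_tool(
  plan=[
    {"xyz":[0.5,0,0],"jaw":1,"twist":[0,0,0]},
    {"xyz":[1.0,0,0],"jaw":1,"twist":[0,0,0]},
    {"xyz":[1.5,0,0],"jaw":1,"twist":[0,0,0]},
    {"xyz":[2.0,0,0],"jaw":1,"twist":[0,0,0]},
    {"xyz":[2.5,0,0],"jaw":1,"twist":[0,0,0]},
    {"xyz":[3.0,0,0],"jaw":1,"twist":[0,0,0]},
    {"xyz":[3.5,0,0],"jaw":1,"twist":[0,0,0]},
    {"xyz":[4.0,0,0],"jaw":1,"twist":[0,0,0]},
    {"xyz":[4.5,0,0],"jaw":1,"twist":[0,0,0]},
    {"xyz":[5.0,0,0],"jaw":1,"twist":[0,0,0]},
  ],
)

```text
time_s: 9.8
tool_pos: [0.4922, -0.1425, 0.2086]
tool_rot: [180.0, 0.4, 173.1]
force: [9.6, 4.0, -7.4]
grip_width: 0.021
grasp_force: 45.0
```

>>> servo_tool(
  plan=[
    {"xyz":[0.4,0,0],"jaw":1,"twist":[0,0,0]},
    {"xyz":[0.6,0,0],"jaw":1,"twist":[0,0,0]},
    {"xyz":[0.6,0,0],"jaw":1,"twist":[0,0,0]},
    {"xyz":[0.6,0,0],"jaw":1,"twist":[0,0,0]},
  ],
)

```text
time_s: 10.13
tool_pos: [0.4857, -0.1418, 0.2085]
tool_rot: [179.9, 0.3, 173.1]
force: [6.8, 4.5, -5.3]
grip_width: 0.0214
grasp_force: 45.0
```

Run:
```python
from h import *
o=env.get_obs();print(o["tool_pos"],o["tool_rot"],o["grip_width"],o["grasp_force"],o["force"],o["qpos"].round(1))
ims=[]
for n,(x,y,w,h) in(("scene",(145,130,120,100)),("side",(110,180,120,100))):
    c=env.read_camera(n)
    ims.append(cv2.resize(np.clip(c["img"][y:y+h,x:x+w,::-1]*1.6,0,255).astype(np.uint8),(400,333),interpolation=cv2.INTER_CUBIC))
cv2.imwrite("pics/pull.png",np.hstack(ims))
```

```text
[ 0.48568334 -0.1417967   0.20852127] [179.92673668   0.31146961 173.0857737 ] 0.021360053218292655 44.99598177149892 [ 6.81181266  4.5301754  -5.30540739] [-27.7  15.3  45.7 116.8 -13.9  52.9 108.5]
```

View pics/pull.png

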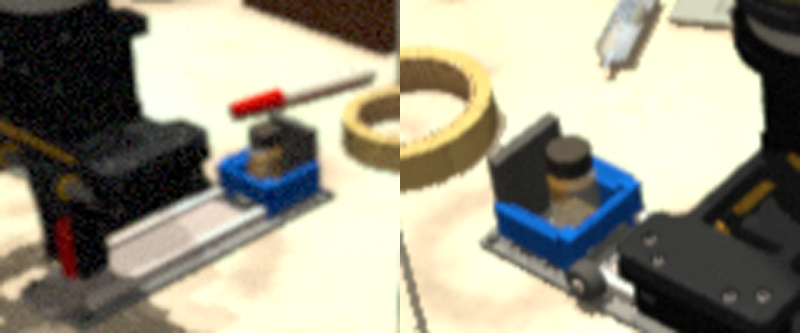

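The knob is drawn back about 54 mm, and the vial has dropped and stands upright in the bay at scene crop (267,150) and side crop (572,180). I'll ride the follower forward gently, then release.

>>> servo_tool(
  plan=[
    {"xyz":[-0.4,0,0],"jaw":1,"twist":[0,0,0]},
    {"xyz":[-0.8,0,0],"jaw":1,"twist":[0,0,0]},
    {"xyz":[-1.2,0,0],"jaw":1,"twist":[0,0,0]},
    {"xyz":[-1.6,0,0],"jaw":1,"twist":[0,0,0]},
    {"xyz":[-2.0,0,0],"jaw":1,"twist":[0,0,0]},
    {"xyz":[-2.4,0,0],"jaw":1,"twist":[0,0,0]},
    {"xyz":[-2.8,0,0],"jaw":1,"twist":[0,0,0]},
    {"xyz":[-3.2,0,0],"jaw":1,"twist":[0,0,0]},
    {"xyz":[-3.3,0,0],"jaw":1,"twist":[0,0,0]},
    {"xyz":[-3.3,0,0],"jaw":1,"twist":[0,0,0]},
  ],
)

```text
time_s: 11.07
tool_pos: [0.5187, -0.1458, 0.2085]
tool_rot: [179.9, 0.3, 173.1]
force: [5.7, 4.7, -2.3]
grip_width: 0.0209
grasp_force: 45.0
```

>>> servo_tool(
  plan=[
    {"xyz":[0,0,0],"jaw":0.8,"twist":[0,0,0]},
    {"xyz":[0,0,0],"jaw":0.5,"twist":[0,0,0]},
    {"xyz":[0,0,0],"jaw":0.4,"twist":[0,0,0]},
    {"xyz":[0,0,0],"jaw":0.4,"twist":[0,0,0]},
    {"xyz":[0,0,-2],"jaw":0.4,"twist":[0,0,0]},
    {"xyz":[0,0,-5],"jaw":0.4,"twist":[0,0,0]},
    {"xyz":[2,0,-8],"jaw":0.4,"twist":[0,0,0]},
    {"xyz":[3,0,-10],"jaw":0.4,"twist":[0,0,0]},
    {"xyz":[3,0,-10],"jaw":0.4,"twist":[0,0,0]},
    {"xyz":[3,0,-10],"jaw":0.4,"twist":[0,0,0]},
  ],
)

```text
time_s: 11.9
tool_pos: [0.4868, -0.144, 0.309]
tool_rot: [179.9, 0.2, 173.0]
force: [0.4, 1.0, -0.6]
grip_width: 0.0519
grasp_force: 0.0
```

Run:
```python
from h import *
o=env.get_obs();print(o["time_s"],o["tool_pos"],o["grip_width"],o["force"])
ims=[]
for n,(x,y,w,h) in(("scene",(145,130,120,100)),("side",(110,180,120,100))):
    c=env.read_camera(n)
    hsv=cv2.cvtColor(c["img"],cv2.COLOR_RGB2HSV).astype(int); H,S,V=[hsv[...,i] for i in range(3)]
    print(n,"knob closed/18mm/60 px",[proj(c,[.5397-a*.992,-.1498+a*.124,.056]).round(1) for a in(0,.018,.06)])
    m=(((H<8)|(H>172))&(S>170)&(V>60)).astype(np.uint8);k,l,st,ce=cv2.connectedComponentsWithStats(m)
    print([(st[i].tolist()) for i in range(1,k) if st[i,4]>30])
    ims.append(cv2.resize(np.clip(c["img"][y:y+h,x:x+w,::-1]*1.6,0,255).astype(np.uint8),(400,333),interpolation=cv2.INTER_CUBIC))
cv2.imwrite("pics/end.png",np.hstack(ims))
```

```text
11.9 [ 0.48683433 -0.14397888  0.30896641] 0.05194829984790322 [ 0.39058061  0.99875312 -0.62467133]
scene knob closed/18mm/60 px [array([187.3, 186.9]), array([180.7, 190. ]), array([164.7, 197.5])]
[[271, 109, 12, 9, 75], [317, 113, 5, 13, 33], [215, 158, 15, 7, 57], [323, 178, 13, 15, 130], [177, 189, 9, 18, 106], [223, 246, 9, 9, 67]]
side knob closed/18mm/60 px [array([213.3, 252.7]), array([222.7, 257.3]), array([245.4, 268.3])]
[[67, 124, 6, 10, 39], [40, 151, 19, 17, 216], [163, 150, 16, 21, 218], [322, 202, 10, 9, 76], [62, 255, 19, 21, 180], [215, 254, 13, 25, 249]]
```

View pics/end.png

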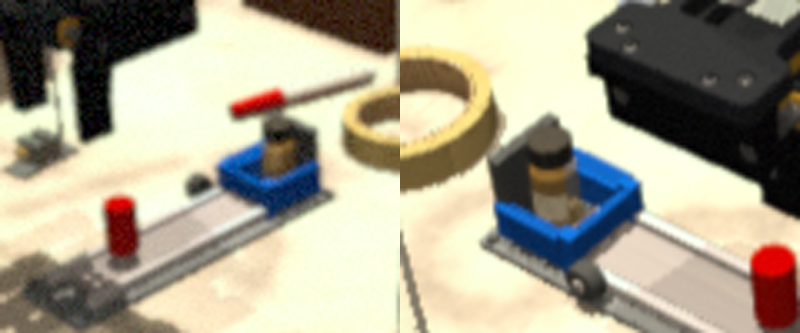

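Knob blobs sit at the 18 mm position in both views, and the vial stands against the dark stop at scene crop (278,150) and side crop (555,180). I'll check its lean numerically before handing in.

Run:
```python
from h import *
kn=np.array([.5397,-.1495]);u=np.array([.9923,-.1236]);b=kn+u*.123
for n in("scene","side"):
    c=env.read_camera(n); im=c["img"].astype(int)
    print(n,[(z,proj(c,[*b,z]).round(1)) for z in(.062,.048,.03)], "lean 10deg back top", proj(c,[*(b-u*.01),.062]).round(1))
    hsv=cv2.cvtColor(c["img"],cv2.COLOR_RGB2HSV).astype(int); H,S,V=[hsv[...,i] for i in range(3)]
    am=(H>8)&(H<25)&(S>85)&(V>35); x0,y0,x1,y1=(215,160,245,190) if n=="scene" else (140,215,172,250)
    for y in range(y0,y1,2):
        r=np.nonzero(am[y,x0:x1])[0]+x0
        g=" ".join(f"{v:3d}" for v in V[y,x0:x1]); print(y,(r.min(),r.max(),len(r)) if len(r) else "-",g)
```

```text
scene [(0.062, array([228. , 165.4])), (0.048, array([228.2, 170.8])), (0.03, array([228.5, 177.6]))] lean 10deg back top [224.9 166.8]
160 (np.int64(215), np.int64(231), 2) 156 156 156 154 149 144 139 130 125 112 107 101  92  86  85  90  86  77  74  78  76  81  97 110 117 132 147 153 156 158
162 (np.int64(229), np.int64(229), 1) 121 121 112 106  98  94  82  83  73  71  68  63  64  63  69  90 112 121 132 148 153 156 157 162 164 163 163 164 163 163
164 (np.int64(219), np.int64(219), 1)  82  69  67  70  73  77  80  87  82  82  70  70  65  70  86 114 136 148 153 158 161 162 163 162 162 164 164 163 164 164
166 (np.int64(227), np.int64(227), 1) 122 121 117 128 146 152 157 147 117  84  70  62  62  60  62  65  66  72  87 104 127 143 152 158 162 164 164 165 163 165
168 (np.int64(228), np.int64(228), 1) 164 162 166 162 162 165 164 153 116  64  44  49  50  55  54  41  34  32  30  46  61  68  83  99 112 145 160 163 164 161
170 - 164 164 164 163 163 164 165 152 114  59  33  28  24  11   2  22  15  19  28  30  28  33  33  34  68 121 155 164 162 164
172 (np.int64(227), np.int64(233), 7) 161 161 15
[... 3384 characters left out ...]
  22  23  34  69  77  80  81  79  80  82  83  83  82  78  84  77  72  69  60  73  63  63  76  90 115
243 (np.int64(160), np.int64(164), 5)  99 122 130 128 128 121 111 106  87  50  53  80  83  81  79  79  81  83  83  80  69  60  58  65  63  66  72  75 102 131 124 118
245 (np.int64(160), np.int64(163), 4)  58  62  71  90 105 124 131 128 130 118 114 114  95  73  84  81  78  81  79  74  68  57  56  60  66  86 110 118 123 111  85  62
247 -  61  59  54  53  55  60  73  94 108 125 131 129 132 125 112 105  74  57  57  77  74  62  77  88 118 123 115  94  75  57  52  50
249 -  61  60  58  54  53  53  54  53  55  60  76  96 110 126 128 127 126 126 132 140 142 142 135 129 105  87  61  52  50  50  50  50
```

The cap centre at about (154.3,221) matches the upright, home prediction of (153.8,221.4). I'll hand in.

```bash
python3 -c "
from cell import env
print(env.sign_off())"
```

```text
the job is handed in; nothing more can be done
None
```

The amber vial stands upright on the track floor against the end stop, with the follower closed behind it at about 17–18 mm; I handed the job in at about 12 s, but sign-off returned no verdict.

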